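# Counterweight the jolley arm and raise it off its ball

## Task

Get the bowl-forming machine open so that the mould can be taken out: first hang the iron counterweight by its handle on the forked hook at the tail of the machine's arm and let go of it. Then take the black latch knob at the other end of the arm, pull it sideways away from the arm against its spring, lift the arm off the ball, and finish holding the arm up in the gripper at about 20 degrees, with the counterweight still on its hook. Leave the two mugs and the spare mould standing where they are.

Things in the scene. Friction and masses are not known exactly. Their poses are not given: they have to be found in the camera images.
- jolley: Bowl-forming machine, fixed on the bench: green bed 150 x 450 x 20 mm, hinge cheeks 195 mm high, plaster mould (142 mm across, rim at 115 mm), steel pillar with a 40 mm ball head. Origin: on the bench below the arm's hinge. z up; y points from the hinge to the arm's tail and hook (mould at y = -170 mm, ball at y = -330 mm); x runs across the arm, -x on the robot's side.
- hinge (a point): Hinge of the machine's arm, on its axis (along the machine's x), 170 mm above the bench. The arm is a grey bar 30 mm wide, 40 mm high (top at 190 mm), from 100 mm behind the hinge (+y) to 295 mm in front; then a red socket housing, 60 x 70 mm, top at 190 mm, seated over the ball. Axes as the machine's, tilting with the arm.
- jolley_arm (a joint): Angle of the arm about its hinge (rad). 0: level, on the ball, locked by the latch. Positive: the ball end rises, the tail with the hook sinks; stop at 0.5. 20 degrees is 0.35. Raising it by the knob takes about 5.5 N with the counterweight hung, 10 N without it; let go, it falls back.
- latch (a joint): How far the latch bolt is pulled out (m). 0: sprung home under the ball, blocking the arm; 0.016: fully out. It slides towards the machine's -x and turns with the arm. The spring pulls back with 5 N at 0, 10 N at 0.016. The ball is free from 0.009 on; hold the bolt out until the arm has risen some 0.1 rad.
- latch_knob (a point): Middle of the black upright latch knob, a cylinder 24 mm across, 45 mm high, on the latch bolt; also the place to lift the arm by. 78 mm to the machine's -x side of the arm's centre line, 330 mm from the hinge towards -y, 217.5 mm above the bench with the arm level. Nothing is beside it at its height; under it are a thin stem and the bolt. Axes as the machine's, tilting with the arm.
- fork (a point): Middle of the forked hook: between its two prongs at their centre lines' height (170 mm, arm level), 165 mm from the hinge. The prongs, 8 mm rods 29 mm to either side in x, start at a 70 mm wide cross-piece 53 mm towards -y, run to +y and turn up 27 mm towards +y, tips 24 mm over their centre lines. The handle lies across both; fingers fit between them. Axes as the machine's, tilting with the arm.
- weight_bar (a point): Middle of the counterweight's handle bar. The bar is 10 mm round and runs along this frame's x, 86 mm free between its two 10 mm posts; z up.
- weight: Cast-iron counterweight, about 0.85 kg: block 110 (x) x 40 (y) x 28 mm high with a stirrup handle over it, bar centre 88 mm above the underside; free window under the bar 55 mm high and 86 mm wide. Origin: centre of its underside. It stands on the bench to the hook's side of the machine.
- mug_a: Unfired grey mug standing upside down on the ware board, 88 mm across, 95 mm high, handle along its y. Origin: centre of its lower rim. Leave alone.
- mug_b: A second mug like it, on the same board. Leave alone.
- spare_mould: Solid white plaster mould, 100 mm across, 65 mm high. Origin: centre of its underside. Leave alone.
There are look-alikes about, which are no part of the job. Of the things like the weight, leave any that is orange or red; of the rest the smaller one is meant.

How it is judged (in metres and radians):
On the way, in this order (a step that is already met when the one before it is completed fails the run):
1. the counterweight hangs by its handle bar on the forked hook, released, with the arm still level and latched (x of weight_bar in the frame of fork between -0.02 and 0.02 m and y of weight_bar in the frame of fork between -0.055 and 0.03 m and z of weight_bar in the frame of fork between 0 and 0.02 m and contact force between weight and jolley above 4 N and contact force between weight and the fingers below 0.2 N and value of joint jolley_arm below 0.02 rad), for 0.3 s.
2. the latch is pulled out while the arm is still down (value of joint latch above 0.007 m and value of joint jolley_arm below 0.04 rad), for 0.05 s.
At the end, for the whole second after the job is handed in: The arm is held still by the gripper at 0.26 to 0.44 rad (15 to 25 degrees), off the ball, propped on nothing else; the counterweight hangs freely by its handle bar across the forked hook, clear of the bench (value of joint jolley_arm between 0.26 and 0.44 rad and velocity of joint jolley_arm between -0.05 and 0.05 rad/s and contact force between jolley and the fingers above 2 N and contact force between jolley and mug_a below 0.2 N and contact force between jolley and mug_b below 0.2 N and contact force between jolley and spare_mould below 0.2 N and x of weight_bar in the frame of fork between -0.02 and 0.02 m and y of weight_bar in the frame of fork between -0.055 and 0.03 m and z of weight_bar in the frame of fork between 0 and 0.02 m and contact force between weight and jolley above 4 N and contact force between weight and the fingers below 0.2 N and height (world z) of weight above 0.01 m); the arm keeps its last pose, push and grip.
It fails at once if a mug or the spare mould is shifted by more than 20 mm or tipped (distance of any of mug_a, mug_b, spare_mould from where it was at the start of the episode above 0.02 m or angle between any of mug_a, mug_b, spare_mould's own z axis and vertical above 0.3 rad).
It also fails if it takes over 67 s, if anything falls off the work surface, if the arm or the gripper's body presses on something with over 40 N, if the wrist force passes 120 N, or if a joint passes its speed limit or range.

## Robot

A 6-joint arm with a two-finger parallel gripper is mounted at the origin on the work surface. World frame = base frame: x ahead of the robot, y to its left, z up, the work surface at z = 0. Lengths are in mm, angles in degrees, forces in N, time in s.
With the tool pointing down it reaches from about 425 to 925 mm from the base axis. Payload 12.5 kg.
Tool frame: the origin (TCP) lies at the very end of the fingers, on their centre line; the grasp point (between the pads) lies 19 mm behind it; z points along the fingers, x is the direction in which the jaws open and shut, and the axes are right-handed (so a half turn about z gives the same grasp; the last joint's range is limited). The gripper opens to 85 mm and grips with 20 to 120 N. Pads are 22 mm wide; open, the fingers measure 114 mm over their backs; the gripper's body (76 mm by 85 mm) begins 54 mm behind the grasp point. The pads swing forward as they close: fully open they stand 13 mm farther back than shut.
Start: joints at [-74.691, 28.126, 89.318, -0, 62.55, -6.05], TCP at [227.664, -582.08, 198.327] pointing down, gripper open.
Joint ranges: [-177.58, 177.58], [-47.91, 125.51], [2.72, 160], [-65.01, 245.01], [3.68, 167.84], [-153.87, 153.87]. Speed limits (degrees/s): [127.2, 127.2, 159.86, 180, 180, 180].

## Interface

Orientations are given as [roll, pitch, yaw] about the fixed x, y, z axes, in that order (R = Rz(yaw) Ry(pitch) Rx(roll)).
In Python, from workcell import observe, imaging, robot gives the robot as it stands.
- The arm moves only by the tool apply_moves, never from a script. Its argument "motion" is a list of rows, each an object of numbers: "x", "y", "z": the shift along the tool's x, y, z in mm; "roll": the turn about the tool's z in degrees; "hand": the opening, from 0 (shut) to 1 (fully open). A call has 1 to 20 rows; each row is the pose to reach, as a shift and turn from the pose measured when the call began, along the tool's axes at that moment; what a row does not reach only later rows make up. A row lasts 1/10 s, in which the tool goes at most 50 mm and 8.59 degrees, less where a joint would pass 70% of its speed; a pose out of reach is approached as far as the arm can. A call with a gripper value outside its range is refused whole. The fingers move at their own pace and stop on an object; the grip force is fixed at half the most. Time passes only in rows, so rows that repeat a pose let the fingers close. It gives the time, the measured TCP pose, the force and the opening at its end, in the units of the state.
- observe(): the state, without advancing time (a new reading comes with each control period).
- imaging.read_camera(name): name is "side" or "top"; returns a dict with "image" (400x640x3 uint8, blue, green, red), "fx", "fy", "cx", "cy" (pixels), "eye" and "orientation" of the camera in the world. Camera axes: x right, y down, z forward; pixel columns grow to the right and rows downward; lengths in mm; the calibration is good to about 2 mm. A picture is of the moment at which its call begins. There is no depth.
- robot.close_job(): hands the job in, once; it reports no verdict.
Trained networks look in the newest picture that a camera, given by its name, has taken for a name from the list of things; names that differ only in an ending like _2 or _b are one class to them, and where a whole thing is asked for, a point or a joint stands for the part that bears it (a point fixed in the world has none). Each returns a list of dicts, best first, with "p" (0 to 1); they miss things now and then, are a little off and sometimes report something else, mostly with a low value. They report only what shows in the picture. A call takes as long as a camera call. They do not tell look-alikes from the thing itself.
- imaging.search_frame(camera, target): "location" ([column, row] in pixels, amid what is visible of it).
The state is a dict: "clock": time; "joint_positions": joint angles; "qvel": joint speeds; "joint_efforts": joint torques, N m; "tool_pos": TCP position; "tcp_rot": TCP orientation; "wrist_force": force on the tool from outside, world axes, zero at the start; "ft_torque": the same for the moment, N m; "gripper_width": opening from 0.0 (shut) to 1.0 (fully open).
Only numpy, scipy, OpenCV 4.12 (cv2) and the standard library are available. Lean on these libraries where they do the work, as an engineer would, in place of code of your own. Each camera call takes 0.05 s, during which the arm holds its last target.

## Working session

There is one attempt and no reset: what is moved stays moved. The work goes in short steps, Python scripts to look and compute and a tool call to move; the robot and the scene stay as the last step left them, time stands still between calls to the robot, and variables do not carry over. Pictures are saved under pics/ and viewed, and the job is handed in when it is done.

Besides the shell and the picture viewer there is one more tool, called as name(argument=value, ...), one argument or row to a line, values as JSON. apply_moves: Moves the arm, as the interface text tells. Its arguments: {"type":"object","properties":{"motion":{"type":"array","items":{"type":"object","properties":{"x":{"type":"number"},"y":{"type":"number"},"z":{"type":"number"},"roll":{"type":"number"},"hand":{"type":"number"}}}}},"required":["motion"]}

```bash
mkdir -p pics; ls
python3 - <<'E'
from workcell import observe, imaging, robot
import cv2
print(observe())
for n in ["side","top"]:
    d=imaging.read_camera(n); cv2.imwrite(f"pics/{n}0.png",d["image"])
    print(n,{k:v for k,v in d.items() if k!="image"})
    for t in ["weight","weight_bar","fork","latch_knob","jolley","hinge","mug_a","spare_mould"]:
        print(t,[(r["location"],round(r["p"],2)) for r in imaging.search_frame(n,t)])
E
```

```text
pics
{'clock': 0.0, 'joint_positions': array([-7.46917161e+01,  2.81649759e+01,  8.93508891e+01,  8.97454739e-04,
        6.25499831e+01, -6.05137332e+00]), 'qvel': array([-0.01687445, -0.01746294, -0.00310523, -0.03085935,  0.06028711,
       -0.03691697]), 'joint_efforts': array([-8.65080674e-04, -6.18452168e+01, -2.61590677e+01, -7.39690813e-05,
        4.04764112e-03,  2.31232505e-06]), 'tool_pos': array([ 227.58142707, -581.80071104,  197.71419137]), 'tcp_rot': array([-1.79992267e+02,  6.53972360e-02, -6.86407525e+01]), 'wrist_force': array([-0.35689288,  0.3138888 , -0.05326047]), 'ft_torque': array([ 0.05562194,  0.05621572, -0.0251837 ]), 'gripper_width': 0.9988754645455842}
side {'fx': 459.05393638489323, 'fy': 459.05393638489323, 'cx': 314.2002435512928, 'cy': 199.40982712603196, 'eye': array([ 160.86782572,  994.7073612 , 1259.7566381 ]), 'orientation': array([-138.08765474,   -0.69875038, -156.0385092 ])}
weight [([281.9, 306.3], 0.83), ([342.1, 313.2], 0.62), ([373.4, 248.1], 0.6), ([304.5, 356.0], 0.59)]
weight_bar [([373.0, 248.5], 0.89), ([302.8, 356.2], 0.79), ([346.
[... 380 characters left out ...]
2055943815, 'cy': 199.4806646680162, 'eye': array([ 464.27663196,   93.95760276, 1416.98227869]), 'orientation': array([-1.75877904e+02,  5.90436608e-02, -8.91634696e+01])}
weight [([194.7, 253.2], 0.89), ([242.0, 270.7], 0.86), ([319.5, 267.1], 0.77), ([227.4, 216.5], 0.65), ([236.7, 163.4], 0.28)]
weight_bar [([192.3, 246.2], 0.97), ([317.4, 267.5], 0.89), ([231.7, 216.5], 0.8), ([244.6, 270.6], 0.65), ([236.1, 163.6], 0.51)]
fork [([401.0, 211.4], 0.78)]
latch_knob [([453.7, 235.8], 0.58)]
jolley [([391.9, 214.9], 0.57), ([234.8, 163.9], 0.17)]
hinge [([407.9, 212.0], 0.72)]
mug_a [([361.7, 144.5], 0.87), ([314.1, 141.5], 0.66), ([392.6, 215.5], 0.56)]
spare_mould [([234.9, 163.2], 0.94)]
```

View pics/side0.png

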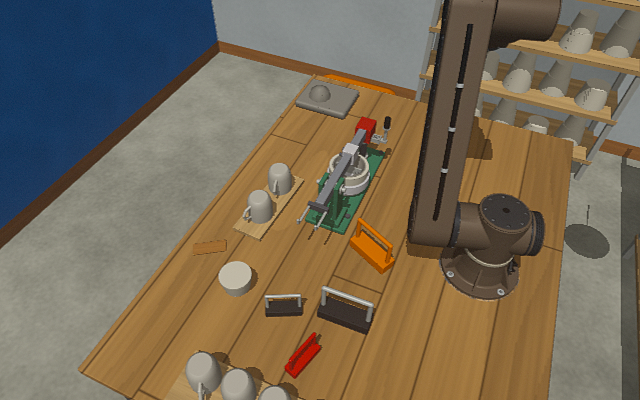

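View pics/top0.png

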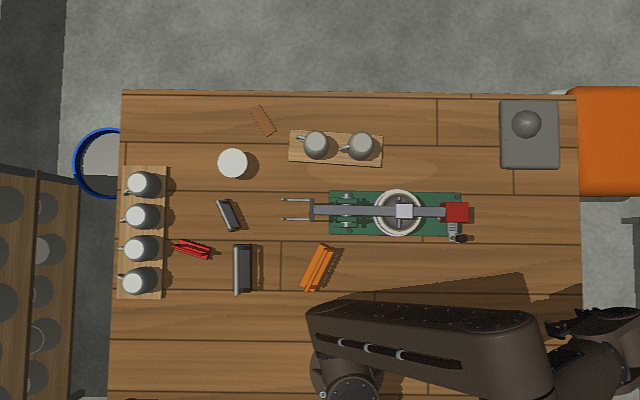

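Run:
```python
import cv2
a=cv2.imread("pics/side0.png"); b=cv2.imread("pics/top0.png")
cv2.imwrite("pics/c1.png",cv2.resize(a[60:260,230:430],None,fx=3,fy=3,interpolation=cv2.INTER_CUBIC))
cv2.imwrite("pics/c2.png",cv2.resize(a[220:400,240:440],None,fx=3,fy=3,interpolation=cv2.INTER_CUBIC))
cv2.imwrite("pics/c3.png",cv2.resize(b[140:300,170:350],None,fx=3.5,fy=3.5,interpolation=cv2.INTER_CUBIC))
cv2.imwrite("pics/c4.png",cv2.resize(b[150:290,300:490],None,fx=4,fy=4,interpolation=cv2.INTER_CUBIC))
```

```text
(no output)
```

View pics/c1.png

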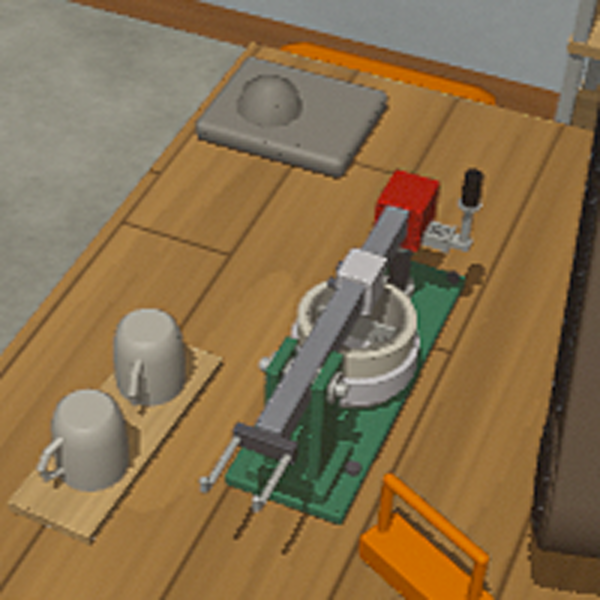

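View pics/c2.png

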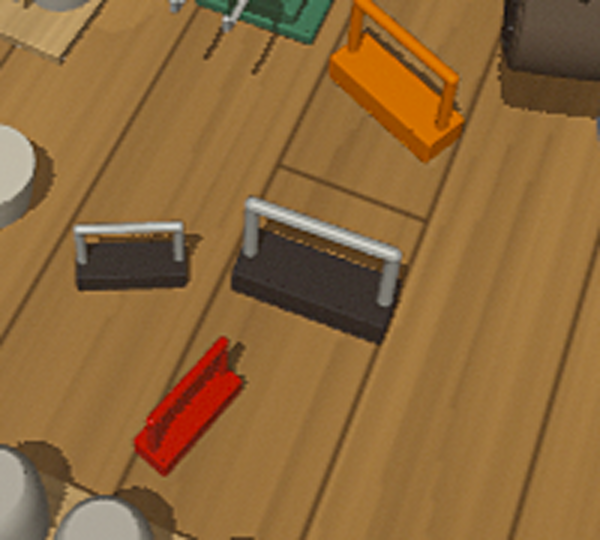

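View pics/c3.png

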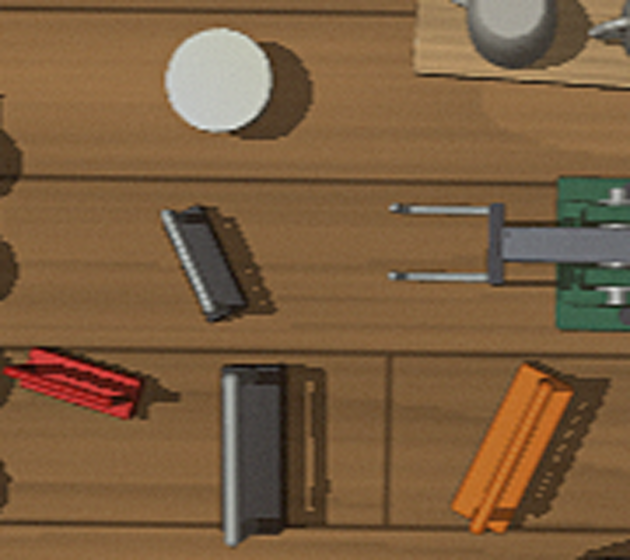

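View pics/c4.png

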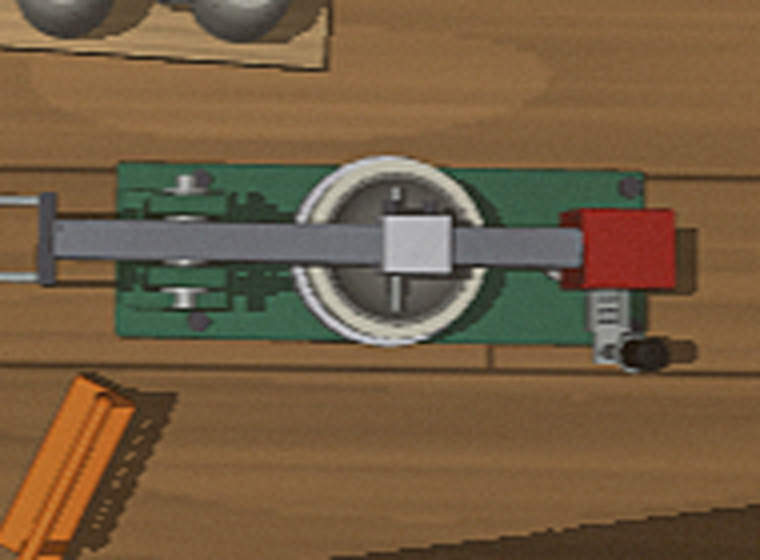

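The things that could be the counterweight, by their pixels in the top view:
- orange, (319,267)
- red, (192,248)
- large dark, (242,270)
- small dark, (229,215)

Orange and red are ruled out, and the smaller of the dark ones is meant, so I choose the one at (229,215). In the crop its bar is about 32 px, or about 104 mm at 88 mm height, which fits the 106 mm over the posts. The fork tips are at (282,199) and (282,219), the knob at (461,238) and the spare mould at (234,163). Next I fit the poses.

```bash
cat > h.py <<'E'
import numpy as np
from scipy.spatial.transform import Rotation as R
from scipy.optimize import least_squares
CAM={}
def setcam(n,d): CAM[n]=(d["fx"],d["fy"],d["cx"],d["cy"],np.array(d["eye"]),R.from_euler("xyz",d["orientation"],degrees=True).as_matrix())
def proj(n,P):
    fx,fy,cx,cy,e,M=CAM[n]; q=(np.atleast_2d(P)-e)@M
    return np.c_[fx*q[:,0]/q[:,2]+cx, fy*q[:,1]/q[:,2]+cy]
def onz(n,uv,z):
    fx,fy,cx,cy,e,M=CAM[n]; d=M@np.array([(uv[0]-cx)/fx,(uv[1]-cy)/fy,1]); return e+d*(z-e[2])/d[2]
def tri(uvs):
    return least_squares(lambda P:np.concatenate([(proj(n,P)[0]-uv) for n,uv in uvs.items()]),[450,200,100])
def place(p,pts):
    c,s=np.cos(p[2]),np.sin(p[2]); pts=np.atleast_2d(pts)
    return np.c_[p[0]+c*pts[:,0]-s*pts[:,1],p[1]+s*pts[:,0]+c*pts[:,1],pts[:,2]]
from workcell import observe, imaging, robot
def cams():
    o={}
    for n in ["side","top"]:
        d=imaging.read_camera(n); setcam(n,d); o[n]=d["image"]
    return o
E
python3 - <<'E'
from h import *
im=cams()
import cv2
print(proj("top",[0,0,0]),proj("side",[0,0,0]))
S=lambda u,v:(230+u/3,60+v/3); S2=lambda u,v:(240+u/3,220+v/3)
T3=lambda u,v:(170+u/3.5,140+v/3.5); T4=lambda u,v:(300+u/4,150+v/4)
# bar ends (centers of posts tops)
for a,b in [(T3(170,215),S2(81,230)),(T3(211,314),S2(180,228))]:
    r=tri({"top":a,"side":b}); print("barend",r.x.round(1),r.cost.round(2), onz("top",a,88).round(1),onz("side",b,88).round(1))
obs=[("top",T3(396,208),(29,192,192)),("top",T3(396,276),(-29,192,192)),("side",S(206,482),(29,192,192)),("side",S(257,500),(-29,192,192)),
("top",T4(652,354),(-78,-330,225)),("side",S(473,188),(-78,-330,217.5)),
("top",T4(388,252),(0,-170,115)),
]
def f(p): return np.concatenate([proj(n,place(p,m))[0]-uv for n,uv,m in obs])
r=least_squares(f,[550,50,0]); print(r.x, r.fun.reshape(-1,2).round(1))
np.save("mach.npy",r.x)
for nm,m in dict(fork=(0,165,170),knob=(-78,-330,217.5),tip=(0,192,192),hinge=(0,0,170)).items(): print(nm,place(r.x,m).round(1))
E
```

```text
[[346.46371545 368.44443887]] [[477.45698252 265.89769415]]
barend [548.2 425.7  83. ] 0.1 [548.9 424.9  88. ] [545.8 427.9  88. ]
barend [459.6 385.2  85.7] 0.2 [458.2 384.2  88. ] [460.2 386.8  88. ]
[ 5.20005821e+02  1.62050582e+01 -6.38448818e-04] [[-0.6  0.6]
 [-1.   0.7]
 [-0.6 -1.1]
 [ 0.1 -0.8]
 [-1.2  0.5]
 [-0.7  0. ]
 [ 2.  -0.3]]
fork [[520.1 181.2 170. ]]
knob [[ 441.8 -313.7  217.5]]
tip [[520.1 208.2 192. ]]
hinge [[520.   16.2 170. ]]
```

```bash
cat >> h.py <<'E'
def plan(wps):
    o=observe(); M=R.from_euler("xyz",o["tcp_rot"],degrees=True).as_matrix(); p=o["tool_pos"]
    print("clk",round(o["clock"],2),p.round(1),o["tcp_rot"].round(2),"F",o["wrist_force"].round(1),"g",round(o["gripper_width"],3))
    for w in wps:
        d=M.T@(np.array(w[:3])-p); s=f"{w} -> x {d[0]:.1f} y {d[1]:.1f} z {d[2]:.1f}"
        if len(w)>3: s+=f" roll {-((w[3]-o['tcp_rot'][2]+180)%360-180):.1f}"
        print(s)
E
python3 - <<'E'
from h import *
plan([(228,-582,330),(480,-420,330),(620,-150,330),(620,100,330),(503.5,405.5,250,-65.5)])
E
```

```text
clk 1.0 [ 227.7 -582.1  198.3] [ 1.800e+02 -1.000e-02 -6.864e+01] F [-0.5 -0.5  0.9] g 0.999
(228, -582, 330) -> x 0.1 y -0.4 z -131.7
(480, -420, 330) -> x -59.0 y -294.0 z -131.7
(620, -150, 330) -> x -259.5 y -522.8 z -131.7
(620, 100, 330) -> x -492.3 y -613.8 z -131.7
(503.5, 405.5, 250, -65.5) -> x -819.3 y -616.6 z -51.8 roll -3.1
```

apply_moves(
  motion=[
    {"x": 0, "y": 0, "z": -45},
    {"x": -3, "y": -15, "z": -90},
    {"x": -8, "y": -40, "z": -132},
    {"x": -17, "y": -85, "z": -132},
    {"x": -26, "y": -130, "z": -132},
    {"x": -35, "y": -175, "z": -132},
    {"x": -44, "y": -220, "z": -132},
    {"x": -53, "y": -264, "z": -132},
    {"x": -70, "y": -304, "z": -132},
    {"x": -95, "y": -340, "z": -132},
    {"x": -125, "y": -372, "z": -132},
    {"x": -158, "y": -405, "z": -132},
    {"x": -190, "y": -438, "z": -132},
    {"x": -222, "y": -472, "z": -132},
    {"x": -258, "y": -505, "z": -132},
    {"x": -298, "y": -525, "z": -132},
    {"x": -340, "y": -545, "z": -132},
    {"x": -385, "y": -563, "z": -132},
    {"x": -430, "y": -580, "z": -132},
    {"x": -470, "y": -598, "z": -132},
  ],
)

```text
invalid input
```

Run:
```python
from h import *
plan([(503.5,405.5,250,-65.5),(503.5,405.5,69,-65.5)])
```

```text
clk 1.0 [ 227.7 -582.1  198.3] [ 1.800e+02 -1.000e-02 -6.864e+01] F [-0.5 -0.5  0.9] g 0.999
(503.5, 405.5, 250, -65.5) -> x -819.3 y -616.6 z -51.8 roll -3.1
(503.5, 405.5, 69, -65.5) -> x -819.3 y -616.6 z 129.2 roll -3.1
```

apply_moves(
  motion=[
    {"x": 0, "y": 0, "z": -45, "roll": 0, "hand": 1},
    {"x": -3, "y": -15, "z": -90, "roll": 0, "hand": 1},
    {"x": -8, "y": -40, "z": -132, "roll": 0, "hand": 1},
    {"x": -17, "y": -85, "z": -132, "roll": 0, "hand": 1},
    {"x": -26, "y": -130, "z": -132, "roll": 0, "hand": 1},
    {"x": -35, "y": -175, "z": -132, "roll": 0, "hand": 1},
    {"x": -44, "y": -220, "z": -132, "roll": 0, "hand": 1},
    {"x": -53, "y": -264, "z": -132, "roll": 0, "hand": 1},
    {"x": -70, "y": -304, "z": -132, "roll": 0, "hand": 1},
    {"x": -95, "y": -340, "z": -132, "roll": 0, "hand": 1},
    {"x": -125, "y": -372, "z": -132, "roll": 0, "hand": 1},
    {"x": -158, "y": -405, "z": -132, "roll": 0, "hand": 1},
    {"x": -190, "y": -438, "z": -132, "roll": 0, "hand": 1},
    {"x": -222, "y": -472, "z": -132, "roll": 0, "hand": 1},
    {"x": -258, "y": -505, "z": -132, "roll": 0, "hand": 1},
    {"x": -298, "y": -525, "z": -132, "roll": 0, "hand": 1},
    {"x": -340, "y": -545, "z": -132, "roll": 0, "hand": 1},
    {"x": -385, "y": -563, "z": -132, "roll": 0, "hand": 1},
    {"x": -430, "y": -580, "z": -132, "roll": 0, "hand": 1},
    {"x": -470, "y": -598, "z": -132, "roll": 0, "hand": 1},
  ],
)

```text
clock: 3.0
tool_pos: [612.9, 75.7, 330.5]
tcp_rot: [-180.0, -0.0, -68.6]
wrist_force: [0.3, -0.2, -0.5]
gripper_width: 1.002
```

Run:
```python
from h import *
plan([(503.5,405.5,250,-65.5),(503.5,405.5,130,-65.5)])
```

```text
clk 3.0 [612.9  75.7 330.5] [-1.7999e+02 -1.0000e-02 -6.8620e+01] F [ 0.3 -0.2 -0.5] g 1.002
(503.5, 405.5, 250, -65.5) -> x -347.0 y -18.3 z 80.5 roll -3.1
(503.5, 405.5, 130, -65.5) -> x -347.0 y -18.3 z 200.5 roll -3.1
```

apply_moves(
  motion=[
    {"x": -45, "y": -2, "z": 0, "roll": 0, "hand": 1},
    {"x": -90, "y": -4, "z": 10, "roll": -1, "hand": 1},
    {"x": -135, "y": -7, "z": 25, "roll": -2, "hand": 1},
    {"x": -180, "y": -9, "z": 45, "roll": -3, "hand": 1},
    {"x": -223, "y": -12, "z": 65, "roll": -3, "hand": 1},
    {"x": -265, "y": -14, "z": 90, "roll": -3, "hand": 1},
    {"x": -305, "y": -16, "z": 120, "roll": -3, "hand": 1},
    {"x": -335, "y": -18, "z": 150, "roll": -3, "hand": 1},
    {"x": -347, "y": -18, "z": 180, "roll": -3, "hand": 1},
    {"x": -347, "y": -18, "z": 180, "roll": -3, "hand": 1},
    {"x": -347, "y": -18, "z": 180, "roll": -3, "hand": 1},
  ],
)

```text
clock: 4.1
tool_pos: [503.5, 405.2, 150.9]
tcp_rot: [180.0, -0.0, -65.6]
wrist_force: [0.8, -0.1, 0.5]
gripper_width: 0.999
```

Run:
```python
from h import *
import cv2
im=cams()
plan([(503.5,405.5,69,-65.5)])
o=observe(); 
for n in im:
    uv=proj(n,o["tool_pos"])[0]; b=proj(n,[503.5,405.5,88])[0]; print(n,uv,b)
    x,y=int(b[0]),int(b[1]); x0=max(0,x-80);y0=max(0,y-70)
    c=cv2.resize(im[n][y0:y0+130,x0:x0+160],None,fx=4,fy=4,interpolation=cv2.INTER_CUBIC)
    for q,col in((uv,(0,255,0)),(b,(255,0,255))): cv2.circle(c,tuple(int(v) for v in ((q-[x0,y0])*4)),4,col,-1)
    cv2.imwrite(f"pics/{n}1.png",c)
```

```text
clk 4.2 [504.4 404.9 152.4] [-1.7984e+02  1.0000e-02 -6.5670e+01] F [-0.7 -0.5 -0.2] g 1.002
(503.5, 405.5, 69, -65.5) -> x -0.9 y 0.8 z 83.4 roll -0.2
side [282.59708736 283.61395427] [283.65220136 295.74908258]
top [219.42437921 214.58339329] [224.11697273 215.55826243]
```

View pics/side1.png

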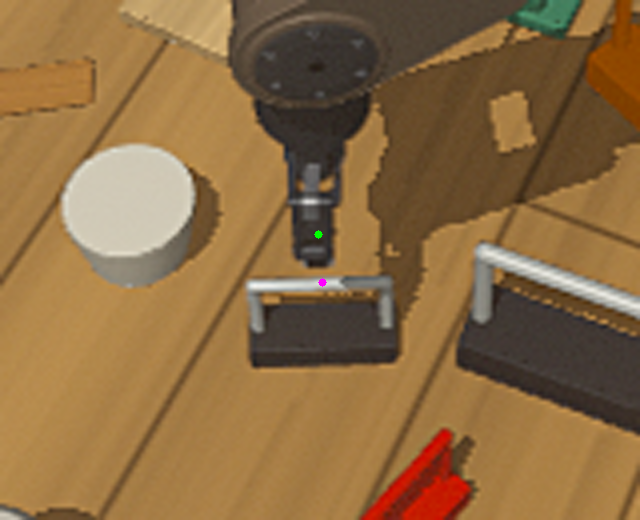

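View pics/top1.png

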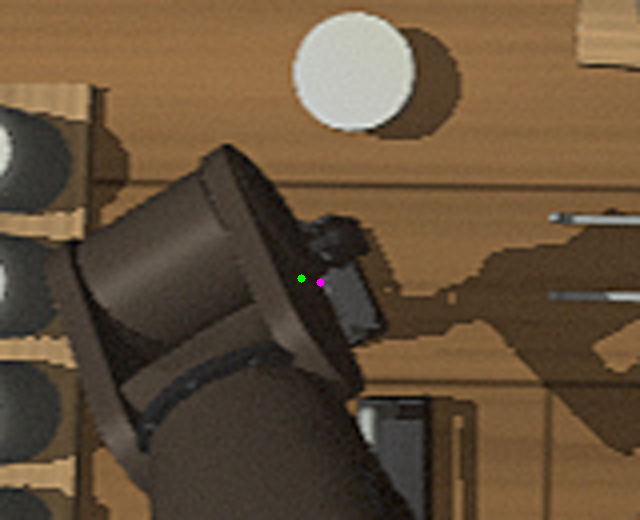

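The side view shows the fingers, with the TCP dot at (318,235) in the crop, straight above the small dark weight's handle. The jaws open across its bar, so I descend and grip.

apply_moves(
  motion=[
    {"x": -1, "y": 1, "z": 30, "roll": 0, "hand": 1},
    {"x": -1, "y": 1, "z": 60, "roll": 0, "hand": 1},
    {"x": -1, "y": 1, "z": 83, "roll": 0, "hand": 1},
    {"x": -1, "y": 1, "z": 83, "roll": 0, "hand": 1},
    {"x": -1, "y": 1, "z": 83, "roll": 0, "hand": 0},
    {"x": -1, "y": 1, "z": 83, "roll": 0, "hand": 0},
    {"x": -1, "y": 1, "z": 83, "roll": 0, "hand": 0},
    {"x": -1, "y": 1, "z": 83, "roll": 0, "hand": 0},
    {"x": -1, "y": 1, "z": 83, "roll": 0, "hand": 0},
    {"x": -1, "y": 1, "z": 83, "roll": 0, "hand": 0},
    {"x": -1, "y": 1, "z": 83, "roll": 0, "hand": 0},
    {"x": -1, "y": 1, "z": 83, "roll": 0, "hand": 0},
  ],
)

```text
clock: 5.4
tool_pos: [503.2, 405.5, 69.3]
tcp_rot: [-179.9, 0.0, -65.7]
wrist_force: [0.7, -0.8, -0.1]
gripper_width: 0.005
```

Run:
```python
from h import *
plan([(503.5,405.5,215,-65.5),(520,300,215,-90)])
```

```text
clk 5.4 [503.2 405.5  69.3] [-1.7985e+02  1.0000e-02 -6.5670e+01] F [ 0.7 -0.8 -0.1] g 0.005
(503.5, 405.5, 215, -65.5) -> x 0.1 y -0.6 z -145.7 roll -0.2
(520, 300, 215, -90) -> x 103.1 y 27.8 z -145.8 roll 24.3
```

Run:
```python
from h import *
import cv2
im=cams()
n="side"
b=proj(n,[503.5,405.5,88])[0]; x0,y0=int(b[0])-50,int(b[1])-45
c=cv2.resize(im[n][y0:y0+80,x0:x0+100],None,fx=7,fy=7,interpolation=cv2.INTER_CUBIC)
cv2.imwrite("pics/s2.png",c); print(x0,y0)
n="top"
b=proj(n,[503.5,405.5,88])[0]; x0,y0=int(b[0])-50,int(b[1])-45
c=cv2.resize(im[n][y0:y0+80,x0:x0+100],None,fx=7,fy=7,interpolation=cv2.INTER_CUBIC)
cv2.imwrite("pics/t2.png",c); print(x0,y0)
```

```text
233 250
174 170
```

View pics/s2.png

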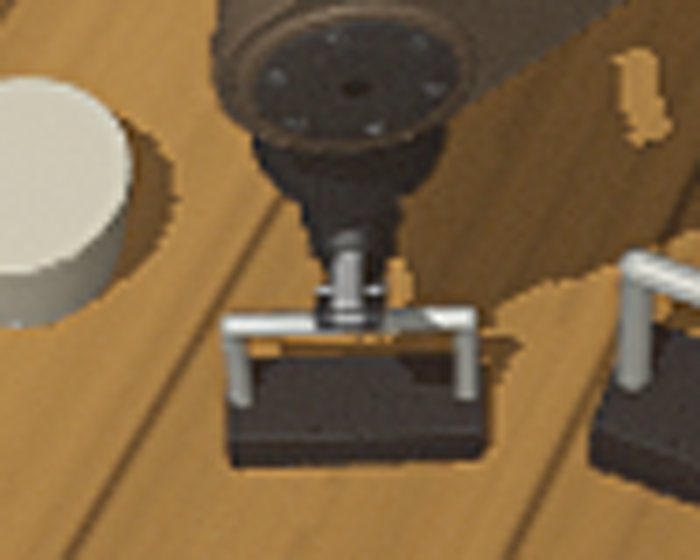

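View pics/t2.png

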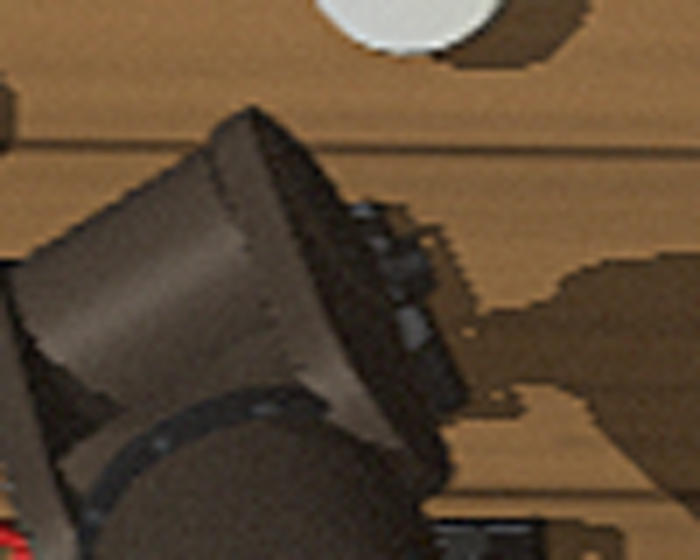

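Run:
```python
from h import *
import cv2
im=cams()
n="side"
x0,y0=233,250
def q(p): return ((proj(n,p)[0]-[x0,y0])*7).round(0)
print("TCP",q([503.2,405.5,69.3]),"grasp",q([503.2,405.5,88.3]))
a=(x0+225/7,y0+322/7); b=(x0+475/7,y0+317/7)
print(onz(n,a,88),onz(n,b,88),(onz(n,a,88)+onz(n,b,88))/2)
d=onz(n,a,88)-onz(n,b,88); print(np.hypot(*d[:2]),np.degrees(np.arctan2(d[1],d[0])))
c=cv2.resize(im[n][284:312,262:306],None,fx=17,fy=17,interpolation=cv2.INTER_CUBIC)
cv2.imwrite("pics/s3.png",c)
```

```text
TCP [357. 343.] grasp [355. 320.]
[551.67283287 428.21494272  88.        ] [458.95690234 383.66545036  88.        ] [505.3148676  405.94019654  88.        ]
102.86350686114642 25.664027490583745
```

View pics/s3.png

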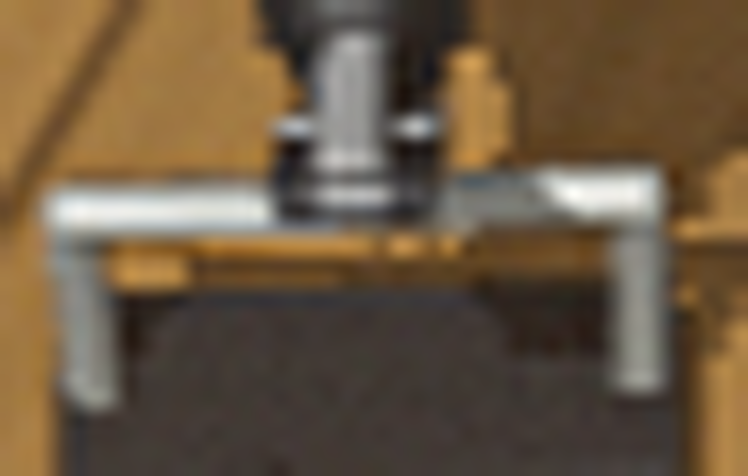

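apply_moves(
  motion=[
    {"x": 0, "y": 0, "z": -5, "roll": 0, "hand": 0},
    {"x": 0, "y": 0, "z": -10, "roll": 0, "hand": 0},
    {"x": 0, "y": 0, "z": -20, "roll": 0, "hand": 0},
    {"x": 0, "y": 0, "z": -30, "roll": 0, "hand": 0},
    {"x": 0, "y": 0, "z": -30, "roll": 0, "hand": 0},
  ],
)

```text
clock: 6.1
tool_pos: [503.9, 406.0, 101.4]
tcp_rot: [-179.7, 0.0, -65.7]
wrist_force: [-0.8, -0.4, -0.4]
gripper_width: -0.001
```

Run:
```python
from h import *
import cv2
im=cams()
plan([(520,300,215,-90)])
n="side"
c=cv2.resize(im[n][264:324,242:326],None,fx=9,fy=9,interpolation=cv2.INTER_CUBIC)
cv2.imwrite("pics/s4.png",c)
```

```text
clk 6.2 [503.2 405.6  99.8] [-1.7981e+02  1.0000e-02 -6.5670e+01] F [-0.6  0.3 -0.3] g -0.006
(520, 300, 215, -90) -> x 103.1 y 27.8 z -115.3 roll 24.3
```

View pics/s4.png

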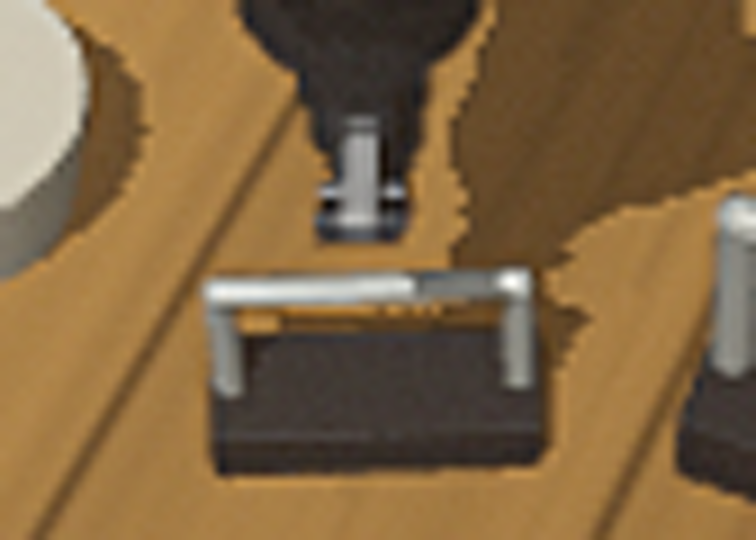

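Run:
```python
from h import *
import cv2
im=cams(); o=observe()
for n in im: print(n,proj(n,o["tool_pos"]).round(1), {z:onz("side",(282.2,290.7),z).round(1) for z in (99.8,)} )
c=cv2.resize(im["top"][190:240,190:260],None,fx=10,fy=10,interpolation=cv2.INTER_CUBIC)
c=cv2.convertScaleAbs(c,alpha=2.0)
cv2.imwrite("pics/t4.png",c)
print(imaging.search_frame("top","weight_bar")[:4]);print(imaging.search_frame("side","weight_bar")[:4])
```

```text
side [[283.7 293.8]] {99.8: array([511.2, 398.4,  99.8])}
top [[223.3 215.6]] {99.8: array([511.2, 398.4,  99.8])}
[{'location': [318.2, 268.1], 'p': 0.91}, {'location': [247.4, 254.8], 'p': 0.6}, {'location': [235.9, 221.8], 'p': 0.47}]
[{'location': [373.9, 248.4], 'p': 0.78}, {'location': [284.7, 306.7], 'p': 0.75}, {'location': [344.8, 311.3], 'p': 0.68}, {'location': [302.5, 355.8], 'p': 0.57}]
```

View pics/t4.png

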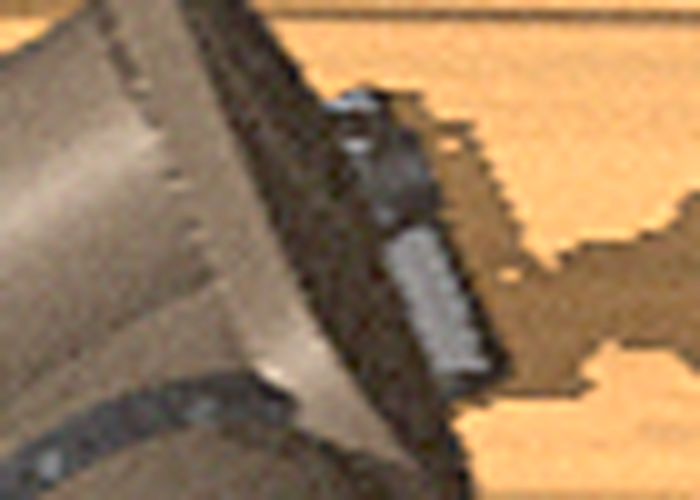

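Run:
```python
from h import *
import cv2
im=cams()
for z in (69,80,90,93,96,100,105): print(z,onz("side",(282.7,296.8),z).round(1),onz("side",(282.2,290.7),z+30.5).round(1))
x=observe(); print(x["joint_positions"],x["tool_pos"])
cv2.imwrite("pics/full5.png",im["side"])
```

```text
69 [510.  400.2  69. ] [511.3 398.3  99.5]
80 [506.8 405.7  80. ] [508.  403.9 110.5]
90 [503.9 410.7  90. ] [504.9 409.1 120.5]
93 [503.  412.2  93. ] [504.  410.6 123.5]
96 [502.1 413.7  96. ] [503.1 412.2 126.5]
100 [500.9 415.7 100. ] [501.9 414.2 130.5]
105 [499.5 418.2 105. ] [500.4 416.8 135.5]
[ 3.30189890e+01  3.58050096e+01  9.18941677e+01 -1.66054476e-02
  5.21841073e+01  9.87005597e+01] [503.04192503 405.43129244  98.96778402]
```

View pics/full5.png

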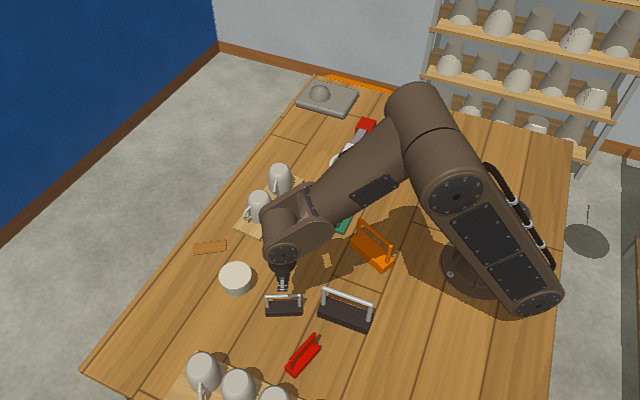

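Run:
```python
from h import *
im=cams()
for z in (140,152,160,170,180,190,200): print(z,onz("side",(281.8,291.3),z).round(1))
plan([(504,406,48,-65.5)])
```

```text
140 [499.2 421.3 140. ]
152 [495.6 427.4 152. ]
160 [493.2 431.5 160. ]
170 [490.1 436.6 170. ]
180 [487.1 441.7 180. ]
190 [484.1 446.9 190. ]
200 [481.1 452.  200. ]
clk 6.6 [503.1 405.5  99.1] [-179.87    0.    -65.67] F [-0.6 -0.1  0.7] g 0.003
(504, 406, 48, -65.5) -> x -0.1 y -0.9 z 51.1 roll -0.2
```

The grip missed. The fingers shut just above the bar, and their tips show in the picture about 24 mm higher than the reported TCP. TCP z = 48 mm is safe whether or not that offset is real, because the block's top is at 28 mm. I open, go lower and grip again.

apply_moves(
  motion=[
    {"x": 0, "y": 0, "z": -10, "roll": 0, "hand": 1},
    {"x": 0, "y": 0, "z": -10, "roll": 0, "hand": 1},
    {"x": 0, "y": 0, "z": -10, "roll": 0, "hand": 1},
    {"x": 0, "y": 0, "z": -10, "roll": 0, "hand": 1},
    {"x": 0, "y": 0, "z": -10, "roll": 0, "hand": 1},
    {"x": 0, "y": 0, "z": -10, "roll": 0, "hand": 1},
    {"x": 0, "y": 0, "z": -10, "roll": 0, "hand": 1},
    {"x": 0, "y": -1, "z": 15, "roll": 0, "hand": 1},
    {"x": 0, "y": -1, "z": 35, "roll": 0, "hand": 1},
    {"x": 0, "y": -1, "z": 51, "roll": 0, "hand": 1},
    {"x": 0, "y": -1, "z": 51, "roll": 0, "hand": 1},
    {"x": 0, "y": -1, "z": 51, "roll": 0, "hand": 0},
    {"x": 0, "y": -1, "z": 51, "roll": 0, "hand": 0},
    {"x": 0, "y": -1, "z": 51, "roll": 0, "hand": 0},
    {"x": 0, "y": -1, "z": 51, "roll": 0, "hand": 0},
    {"x": 0, "y": -1, "z": 51, "roll": 0, "hand": 0},
    {"x": 0, "y": -1, "z": 51, "roll": 0, "hand": 0},
    {"x": 0, "y": -1, "z": 51, "roll": 0, "hand": 0},
    {"x": 0, "y": -1, "z": 51, "roll": 0, "hand": 0},
  ],
)

```text
clock: 8.5
tool_pos: [504.3, 405.8, 48.6]
tcp_rot: [-179.8, -0.0, -65.7]
wrist_force: [0.1, -2.7, 6.4]
gripper_width: 0.081
```

Run:
```python
from h import *
import cv2
im=cams(); plan([])
c=cv2.resize(im["side"][264:324,242:326],None,fx=9,fy=9,interpolation=cv2.INTER_CUBIC)
cv2.imwrite("pics/s6.png",c)
```

```text
clk 8.6 [504.3 405.8  48.6] [-1.7984e+02 -1.0000e-02 -6.5670e+01] F [-0.3 -2.2  6.2] g 0.087
```

View pics/s6.png

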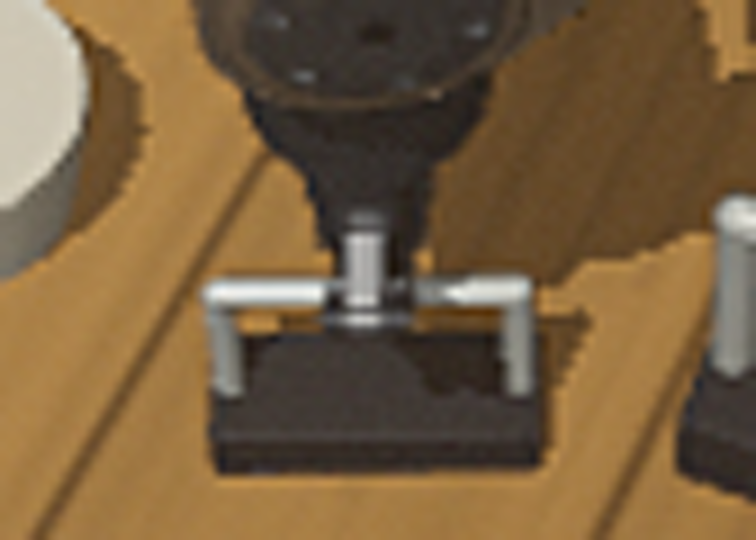

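apply_moves(
  motion=[
    {"x": 0, "y": 0, "z": -5, "roll": 0, "hand": 0},
    {"x": 0, "y": 0, "z": -12, "roll": 0, "hand": 0},
    {"x": 0, "y": 0, "z": -20, "roll": 0, "hand": 0},
    {"x": 0, "y": 0, "z": -20, "roll": 0, "hand": 0},
    {"x": 0, "y": 0, "z": -20, "roll": 0, "hand": 0},
  ],
)

```text
clock: 9.1
tool_pos: [504.2, 405.8, 68.7]
tcp_rot: [-179.8, -0.0, -65.7]
wrist_force: [-0.3, 0.5, -10.0]
gripper_width: 0.079
```

Run:
```python
from h import *
import cv2
im=cams(); plan([])
c=cv2.resize(im["side"][264:324,242:326],None,fx=9,fy=9,interpolation=cv2.INTER_CUBIC)
cv2.imwrite("pics/s7.png",c)
```

```text
clk 9.2 [504.  405.7  68.3] [-1.7988e+02 -1.0000e-02 -6.5660e+01] F [-0.6 -0.3 -8.2] g 0.087
```

View pics/s7.png

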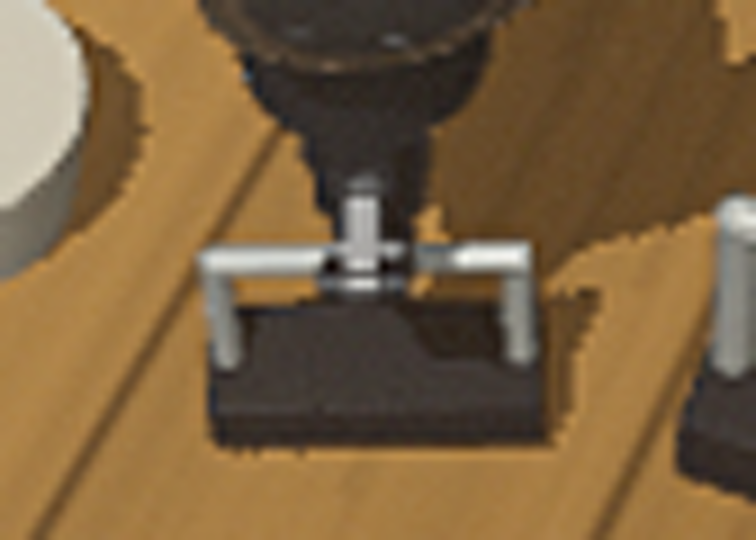

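Run:
```python
from h import *
plan([(504,405.7,172),(520,300,172,-90)])
imaging.read_camera("top") if 0 else None
```

```text
clk 9.2 [504.  405.7  68.3] [-1.7988e+02 -1.0000e-02 -6.5660e+01] F [-0.6 -0.3 -8.2] g 0.087
(504, 405.7, 172) -> x -0.0 y -0.2 z -103.7
(520, 300, 172, -90) -> x 102.9 y 28.8 z -103.8 roll 24.3
```

apply_moves(
  motion=[
    {"x": 0, "y": 0, "z": -15, "roll": 0, "hand": 0},
    {"x": 0, "y": 0, "z": -35, "roll": 0, "hand": 0},
    {"x": 0, "y": 0, "z": -60, "roll": 0, "hand": 0},
    {"x": 2, "y": 1, "z": -80, "roll": 2, "hand": 0},
    {"x": 10, "y": 3, "z": -95, "roll": 5, "hand": 0},
    {"x": 20, "y": 6, "z": -102, "roll": 8, "hand": 0},
    {"x": 32, "y": 9, "z": -104, "roll": 11, "hand": 0},
    {"x": 45, "y": 13, "z": -104, "roll": 14, "hand": 0},
    {"x": 58, "y": 17, "z": -104, "roll": 17, "hand": 0},
    {"x": 71, "y": 20, "z": -104, "roll": 20, "hand": 0},
    {"x": 84, "y": 24, "z": -104, "roll": 22, "hand": 0},
    {"x": 94, "y": 27, "z": -104, "roll": 24, "hand": 0},
    {"x": 100, "y": 28, "z": -104, "roll": 24.3, "hand": 0},
    {"x": 103, "y": 29, "z": -104, "roll": 24.3, "hand": 0},
    {"x": 103, "y": 29, "z": -104, "roll": 24.3, "hand": 0},
    {"x": 103, "y": 29, "z": -104, "roll": 24.3, "hand": 0},
    {"x": 103, "y": 29, "z": -104, "roll": 24.3, "hand": 0},
  ],
)

```text
clock: 10.9
tool_pos: [519.8, 300.2, 172.2]
tcp_rot: [-179.9, 0.0, -89.9]
wrist_force: [-0.3, -0.2, -9.4]
gripper_width: 0.083
```

Run:
```python
from h import *
import cv2
im=cams(); plan([])
b=[520,300,212]; mp=np.load("mach.npy")
for n in im:
    q=proj(n,b)[0]; x0,y0=int(q[0])-60,int(q[1])-60
    c=cv2.resize(im[n][y0:y0+100,x0:x0+130],None,fx=6,fy=6,interpolation=cv2.INTER_CUBIC)
    for P,col in [((472,300,212),(255,0,255)),((568,300,212),(255,0,255)),(place(mp,(29,192,192))[0],(0,255,0)),(place(mp,(-29,192,192))[0],(0,255,0))]:
        cv2.circle(c,tuple(int(v) for v in ((proj(n,P)[0]-[x0,y0])*6)),3,col,-1)
    cv2.imwrite(f"pics/{n}8.png",c); print(n,x0,y0)
```

```text
clk 11.0 [519.8 300.1 172.2] [-1.7989e+02  4.0000e-02 -8.9930e+01] F [ 0.5 -0.1 -8.6] g 0.087
side 233 181
top 190 149
```

View pics/side8.png

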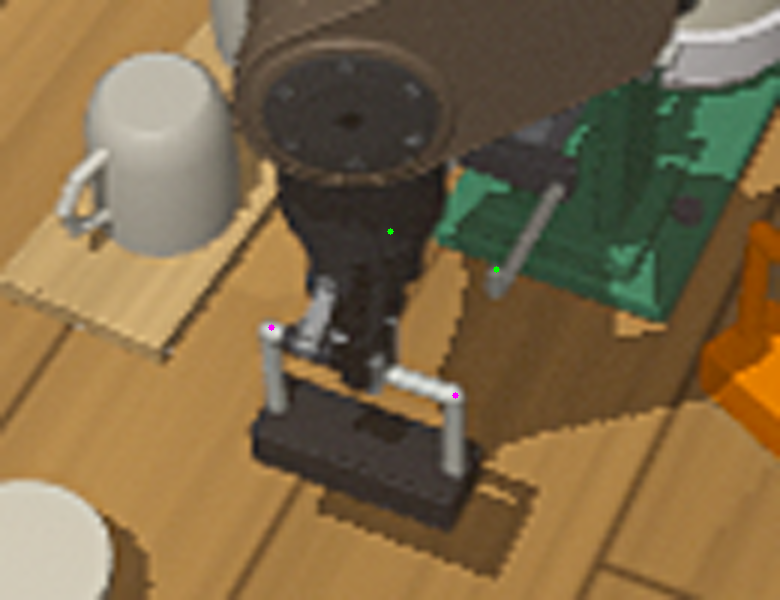

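View pics/top8.png

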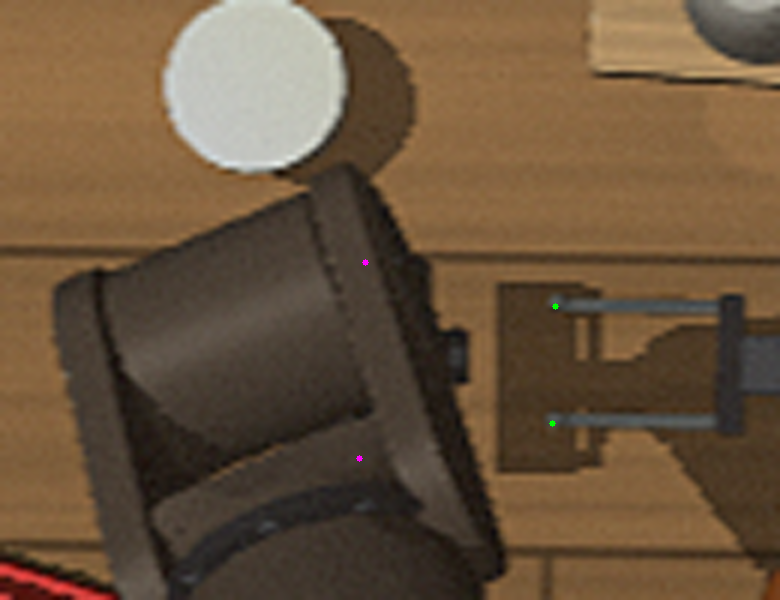

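The predicted bar ends (magenta at (271,327) and (455,395) in the side crop) sit exactly on the handle's corners. So the bar is 40 mm above the reported TCP, at z = 212 mm. The prong tips match too, so I slide it in over the fork.

apply_moves(
  motion=[
    {"x": 8, "y": 0, "z": 0, "roll": 0, "hand": 0},
    {"x": 20, "y": 0, "z": 0, "roll": 0, "hand": 0},
    {"x": 32, "y": 0, "z": 0, "roll": 0, "hand": 0},
    {"x": 44, "y": 0, "z": 0, "roll": 0, "hand": 0},
    {"x": 56, "y": 0, "z": 0, "roll": 0, "hand": 0},
    {"x": 68, "y": 0, "z": 0, "roll": 0, "hand": 0},
    {"x": 80, "y": 0, "z": 0, "roll": 0, "hand": 0},
    {"x": 92, "y": 0, "z": 0, "roll": 0, "hand": 0},
    {"x": 104, "y": 0, "z": 0, "roll": 0, "hand": 0},
    {"x": 114, "y": 0, "z": 0, "roll": 0, "hand": 0},
    {"x": 122, "y": 0, "z": 0, "roll": 0, "hand": 0},
    {"x": 127, "y": 0, "z": 0, "roll": 0, "hand": 0},
    {"x": 127, "y": 0, "z": 0, "roll": 0, "hand": 0},
    {"x": 127, "y": 0, "z": 0, "roll": 0, "hand": 0},
    {"x": 127, "y": 0, "z": 0, "roll": 0, "hand": 0},
  ],
)

```text
clock: 12.5
tool_pos: [519.9, 173.5, 172.0]
tcp_rot: [-179.9, 0.0, -89.9]
wrist_force: [0.4, 0.3, -8.2]
gripper_width: 0.081
```

Run:
```python
from h import *
import cv2
im=cams(); plan([])
b=[520,173,212]; mp=np.load("mach.npy")
for n in im:
    q=proj(n,b)[0]; x0,y0=int(q[0])-60,int(q[1])-50
    c=cv2.resize(im[n][y0:y0+95,x0:x0+130],None,fx=6,fy=6,interpolation=cv2.INTER_CUBIC)
    for P,col in [((472,173,212),(255,0,255)),((568,173,212),(255,0,255))]:
        cv2.circle(c,tuple(int(v) for v in ((proj(n,P)[0]-[x0,y0])*6)),3,col,-1)
    cv2.imwrite(f"pics/{n}9.png",c); print(n,x0,y0)
```

```text
clk 12.6 [519.9 173.5 172. ] [-1.7989e+02  4.0000e-02 -8.9900e+01] F [ 0.3 -0.6 -8.5] g 0.087
side 251 160
top 233 159
```

View pics/side9.png

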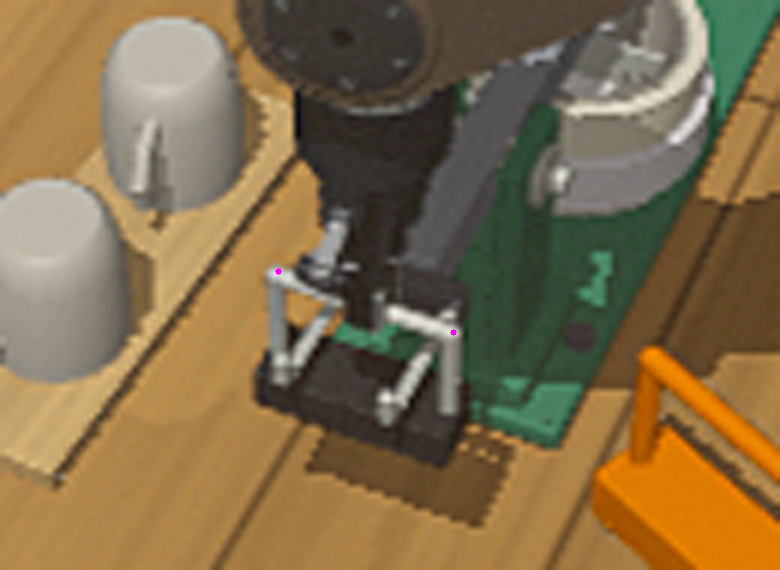

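Both prongs pass through the handle window between the posts, at (285,375) and (385,405) in the crop. Next I lower it by 32 mm.

apply_moves(
  motion=[
    {"x": 0, "y": 0, "z": 6, "roll": 0, "hand": 0},
    {"x": 0, "y": 0, "z": 13, "roll": 0, "hand": 0},
    {"x": 0, "y": 0, "z": 20, "roll": 0, "hand": 0},
    {"x": 0, "y": 0, "z": 26, "roll": 0, "hand": 0},
    {"x": 0, "y": 0, "z": 30, "roll": 0, "hand": 0},
    {"x": 0, "y": 0, "z": 32, "roll": 0, "hand": 0},
    {"x": 0, "y": 0, "z": 32, "roll": 0, "hand": 0},
    {"x": 0, "y": 0, "z": 32, "roll": 0, "hand": 0},
  ],
)

```text
clock: 13.4
tool_pos: [520.0, 173.5, 140.2]
tcp_rot: [-179.9, 0.0, -89.9]
wrist_force: [0.5, -0.3, -9.3]
gripper_width: 0.088
```

apply_moves(
  motion=[
    {"x": 0, "y": 0, "z": 1.5, "roll": 0, "hand": 0},
    {"x": 0, "y": 0, "z": 3, "roll": 0, "hand": 0},
    {"x": 0, "y": 0, "z": 3, "roll": 0, "hand": 0},
  ],
)

```text
clock: 13.7
tool_pos: [520.4, 173.6, 138.7]
tcp_rot: [-179.8, 0.1, -89.9]
wrist_force: [-4.8, -0.7, 7.3]
gripper_width: 0.087
```

It has touched down: the vertical force went from -9 to +7 N. I open the jaws partly.

apply_moves(
  motion=[
    {"x": 0, "y": 0, "z": 0, "roll": 0, "hand": 0.35},
    {"x": 0, "y": 0, "z": 0, "roll": 0, "hand": 0.35},
    {"x": 0, "y": 0, "z": 0, "roll": 0, "hand": 0.35},
    {"x": 0, "y": 0, "z": 0, "roll": 0, "hand": 0.35},
    {"x": 0, "y": 0, "z": 0, "roll": 0, "hand": 0.35},
  ],
)

```text
clock: 14.2
tool_pos: [520.5, 173.6, 138.7]
tcp_rot: [-179.8, 0.1, -89.9]
wrist_force: [-0.1, -0.3, 0.3]
gripper_width: 0.349
```

Run:
```python
from h import *
import cv2
im=cams(); plan([])
n="side"
c=cv2.resize(im[n][160:255,251:381],None,fx=6,fy=6,interpolation=cv2.INTER_CUBIC)
cv2.imwrite(f"pics/{n}10.png",c)
```

```text
clk 14.3 [520.4 173.6 138.6] [-1.7977e+02  7.0000e-02 -8.9900e+01] F [0.5 0.3 0.2] g 0.349
```

View pics/side10.png

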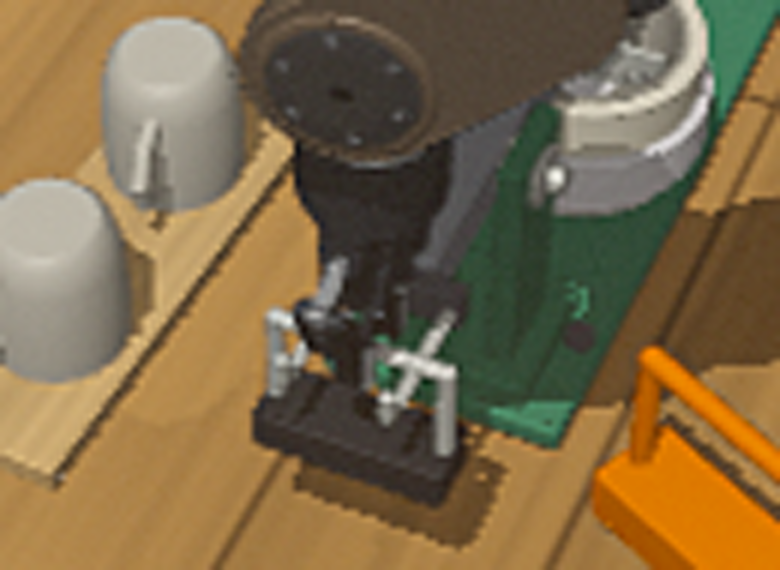

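The weight hangs on both prongs, the fingers are clear and the force is about 0. I retreat upward.

apply_moves(
  motion=[
    {"x": 0, "y": 0, "z": -5, "roll": 0, "hand": 0.35},
    {"x": 0, "y": 0, "z": -12, "roll": 0, "hand": 0.35},
    {"x": 0, "y": 0, "z": -25, "roll": 0, "hand": 0.35},
    {"x": 0, "y": 0, "z": -45, "roll": 0, "hand": 0.35},
    {"x": 0, "y": 0, "z": -80, "roll": 0, "hand": 0.35},
    {"x": 0, "y": 0, "z": -120, "roll": 0, "hand": 0.35},
    {"x": 0, "y": 0, "z": -155, "roll": 0, "hand": 0.35},
    {"x": 0, "y": 0, "z": -160, "roll": 0, "hand": 0.35},
  ],
)

```text
clock: 15.1
tool_pos: [520.9, 173.7, 303.5]
tcp_rot: [-179.4, 0.2, -89.9]
wrist_force: [-0.7, -0.5, -0.6]
gripper_width: 0.346
```

Run:
```python
from h import *
import cv2
im=cams(); plan([(480,-70,320,-45),(441.8,-313.7,320,0)])
n="side"
c=cv2.resize(im[n][160:255,251:381],None,fx=6,fy=6,interpolation=cv2.INTER_CUBIC)
cv2.imwrite(f"pics/{n}11.png",c)
```

```text
clk 15.2 [519.9 173.5 299.9] [-1.7963e+02  9.0000e-02 -8.9900e+01] F [ 1.1 -0.1 -0.4] g 0.353
(480, -70, 320, -45) -> x 243.3 y 40.2 z -20.8 roll -44.9
(441.8, -313.7, 320, 0) -> x 487.0 y 78.8 z -21.5 roll -89.9
```

View pics/side11.png

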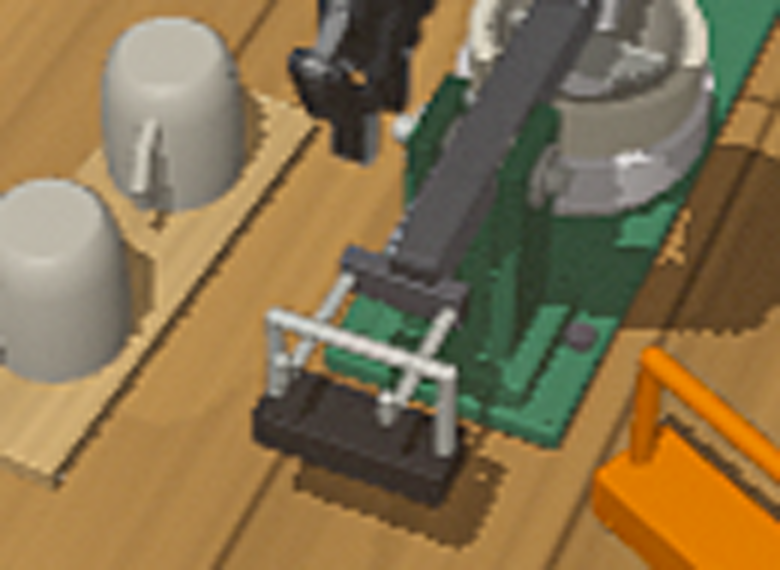

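The weight hangs by its bar on both prongs with the arm still level. I now go over to the knob.

apply_moves(
  motion=[
    {"x": 20, "y": 3, "z": -8, "roll": -4, "hand": 0.7},
    {"x": 55, "y": 9, "z": -20, "roll": -10, "hand": 0.7},
    {"x": 92, "y": 15, "z": -21, "roll": -17, "hand": 0.7},
    {"x": 129, "y": 21, "z": -21, "roll": -24, "hand": 0.7},
    {"x": 166, "y": 27, "z": -21, "roll": -31, "hand": 0.7},
    {"x": 203, "y": 33, "z": -21, "roll": -38, "hand": 0.7},
    {"x": 240, "y": 39, "z": -21, "roll": -45, "hand": 0.7},
    {"x": 277, "y": 45, "z": -21, "roll": -52, "hand": 0.7},
    {"x": 314, "y": 51, "z": -21, "roll": -59, "hand": 0.7},
    {"x": 351, "y": 57, "z": -21, "roll": -66, "hand": 0.7},
    {"x": 388, "y": 63, "z": -21, "roll": -73, "hand": 0.7},
    {"x": 420, "y": 68, "z": -21, "roll": -80, "hand": 0.7},
    {"x": 450, "y": 73, "z": -21, "roll": -86, "hand": 0.7},
    {"x": 472, "y": 77, "z": -21, "roll": -90, "hand": 0.7},
    {"x": 487, "y": 79, "z": -21, "roll": -90, "hand": 0.7},
    {"x": 487, "y": 79, "z": -21, "roll": -90, "hand": 0.7},
    {"x": 487, "y": 79, "z": -21, "roll": -90, "hand": 0.7},
  ],
)

```text
clock: 16.9
tool_pos: [441.6, -313.2, 318.9]
tcp_rot: [-179.8, -0.3, -0.0]
wrist_force: [-0.0, 0.5, 0.1]
gripper_width: 0.697
```

Run:
```python
from h import *
import cv2
im=cams(); plan([(441.8,-313.7,178,0)])
b=[441.8,-313.7,230]; mp=np.load("mach.npy")
for n in im:
    q=proj(n,b)[0]; x0,y0=int(q[0])-60,int(q[1])-55
    c=cv2.resize(im[n][y0:y0+95,x0:x0+130],None,fx=6,fy=6,interpolation=cv2.INTER_CUBIC)
    for P,col in [((441.8,-313.7,240),(255,0,255)),((441.8,-313.7,195),(255,0,255)),((441.8,-313.7,360),(0,255,0))]:
        cv2.circle(c,tuple(int(v) for v in ((proj(n,P)[0]-[x0,y0])*6)),3,col,-1)
    cv2.imwrite(f"pics/{n}12.png",c); print(n,x0,y0)
print(imaging.search_frame("side","latch_knob"),imaging.search_frame("top","latch_knob"))
```

```text
clk 17.0 [ 441.8 -312.7  319.4] [-1.7988e+02 -3.6000e-01  9.0000e-02] F [-0.2  0.7  0.6] g 0.697
(441.8, -313.7, 178, 0) -> x -0.9 y 1.2 z 141.4 roll 0.1
side 327 64
top 402 184
[{'location': [386.2, 131.4], 'p': 0.47}] [{'location': [454.7, 234.6], 'p': 0.57}]
```

View pics/side12.png

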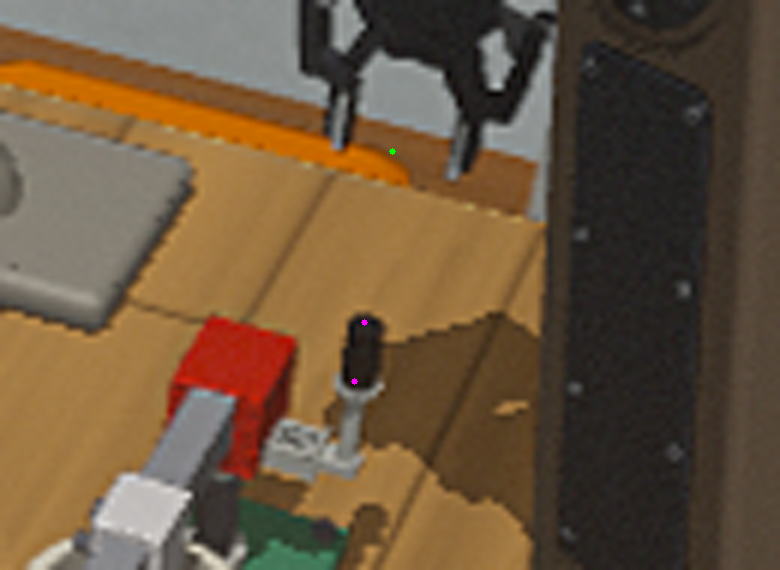

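View pics/top12.png

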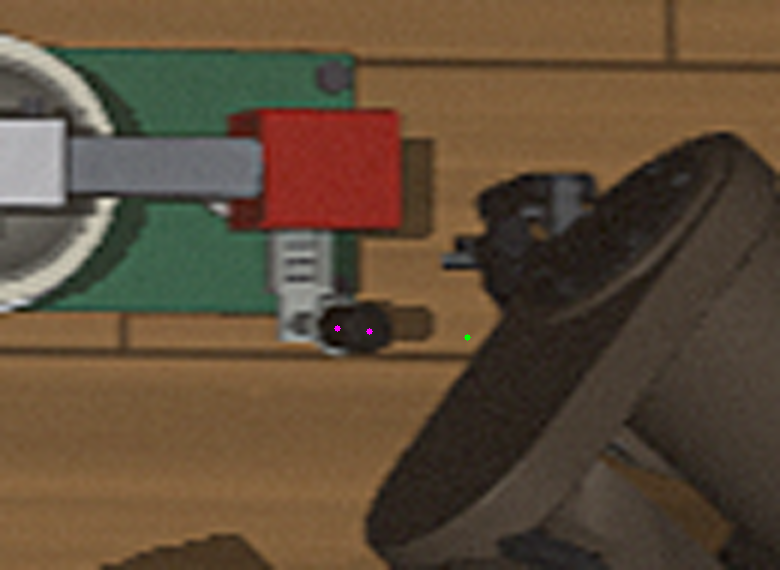

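The knob's predicted ends (magenta at (364,322) and (354,381) in the side crop) lie on the black knob to within 2–3 mm, and the jaws straddle it along x. I descend.

apply_moves(
  motion=[
    {"x": -1, "y": 1, "z": 25, "roll": 0, "hand": 0.7},
    {"x": -2, "y": 1, "z": 55, "roll": 0, "hand": 0.7},
    {"x": -2, "y": 1, "z": 85, "roll": 0, "hand": 0.7},
    {"x": -2, "y": 1, "z": 110, "roll": 0, "hand": 0.7},
    {"x": -2, "y": 1, "z": 128, "roll": 0, "hand": 0.7},
    {"x": -2, "y": 1, "z": 138, "roll": 0, "hand": 0.7},
    {"x": -2, "y": 1, "z": 138, "roll": 0, "hand": 0.7},
    {"x": -2, "y": 1, "z": 138, "roll": 0, "hand": 0.7},
  ],
)

```text
clock: 17.9
tool_pos: [441.1, -313.7, 182.4]
tcp_rot: [-179.9, -0.4, 0.1]
wrist_force: [1.0, -0.8, -0.4]
gripper_width: 0.7
```

Run:
```python
from h import *
import cv2
im=cams(); plan([])
c=cv2.resize(im["side"][84:164,327:437],None,fx=7,fy=7,interpolation=cv2.INTER_CUBIC)
cv2.imwrite("pics/side13.png",c)
```

```text
clk 18.0 [ 441.2 -313.8  182.7] [-1.7997e+02 -4.4000e-01  1.4000e-01] F [-0.8 -0.   0.2] g 0.698
```

View pics/side13.png

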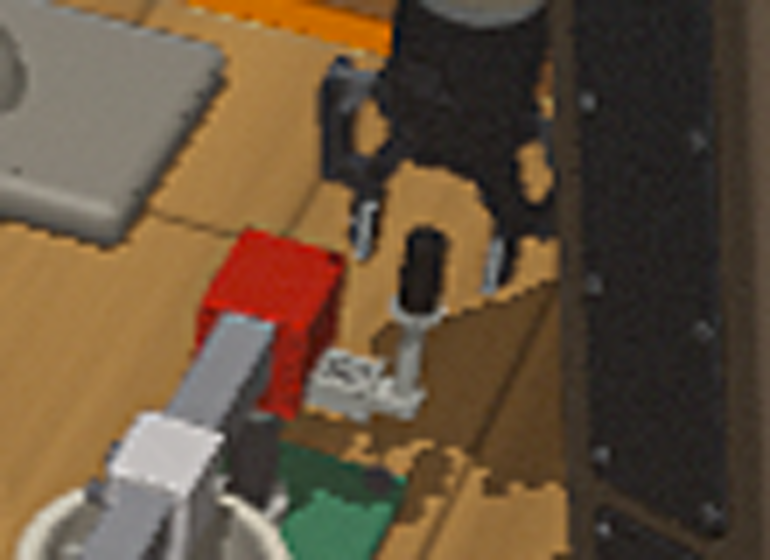

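apply_moves(
  motion=[
    {"x": -1, "y": 0, "z": 3, "roll": 0, "hand": 0.7},
    {"x": -1, "y": 0, "z": 6, "roll": 0, "hand": 0.7},
    {"x": -1, "y": 0, "z": 6, "roll": 0, "hand": 0.7},
    {"x": -1, "y": 0, "z": 6, "roll": 0, "hand": 0},
    {"x": -1, "y": 0, "z": 6, "roll": 0, "hand": 0},
    {"x": -1, "y": 0, "z": 6, "roll": 0, "hand": 0},
    {"x": -1, "y": 0, "z": 6, "roll": 0, "hand": 0},
    {"x": -1, "y": 0, "z": 6, "roll": 0, "hand": 0},
    {"x": -1, "y": 0, "z": 6, "roll": 0, "hand": 0},
  ],
)

```text
clock: 18.9
tool_pos: [441.2, -314.0, 177.2]
tcp_rot: [180.0, -0.6, 0.1]
wrist_force: [6.3, 1.3, 2.2]
gripper_width: 0.262
```

Run:
```python
from h import *
import cv2
im=cams(); plan([])
c=cv2.resize(im["side"][84:164,327:437],None,fx=7,fy=7,interpolation=cv2.INTER_CUBIC)
cv2.imwrite("pics/side14.png",c)
```

```text
clk 19.0 [ 441.2 -314.   177.2] [ 1.7997e+02 -5.7000e-01  1.4000e-01] F [6.  0.5 3. ] g 0.262
```

View pics/side14.png

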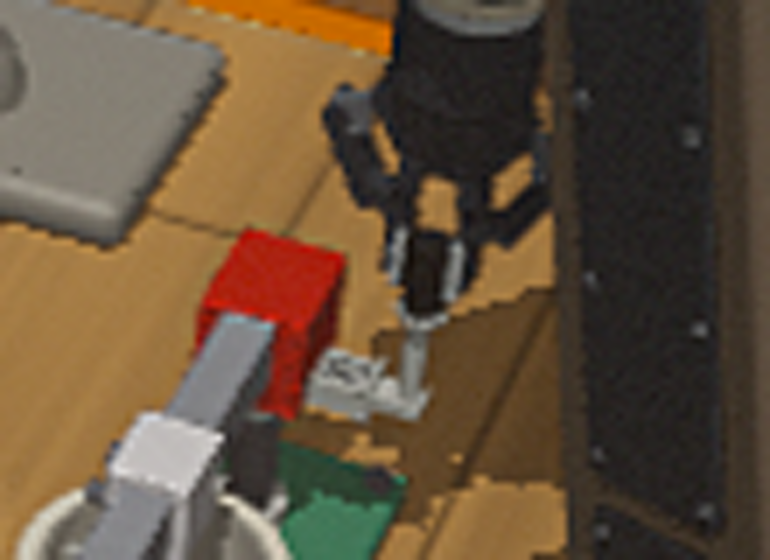

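The knob is held (width 0.26, about 22 mm; Fx = +6 N, so the spring is already felt). I pull it sideways.

apply_moves(
  motion=[
    {"x": -3, "y": 0, "z": 0, "roll": 0, "hand": 0},
    {"x": -7, "y": 0, "z": 0, "roll": 0, "hand": 0},
    {"x": -11, "y": 0, "z": 0, "roll": 0, "hand": 0},
    {"x": -14, "y": 0, "z": 0, "roll": 0, "hand": 0},
    {"x": -14, "y": 0, "z": 0, "roll": 0, "hand": 0},
    {"x": -14, "y": 0, "z": 0, "roll": 0, "hand": 0},
  ],
)

```text
clock: 19.6
tool_pos: [428.4, -314.0, 177.3]
tcp_rot: [180.0, -0.7, 0.1]
wrist_force: [9.6, 2.0, -1.3]
gripper_width: 0.259
```

Run:
```python
from h import *
import cv2
im=cams(); plan([])
c=cv2.resize(im["side"][84:164,327:437],None,fx=7,fy=7,interpolation=cv2.INTER_CUBIC)
cv2.imwrite("pics/side15.png",c)
```

```text
clk 19.7 [ 428.5 -314.   177.2] [ 1.7995e+02 -7.1000e-01  1.3000e-01] F [ 9.4  1.6 -1.9] g 0.264
```

View pics/side15.png

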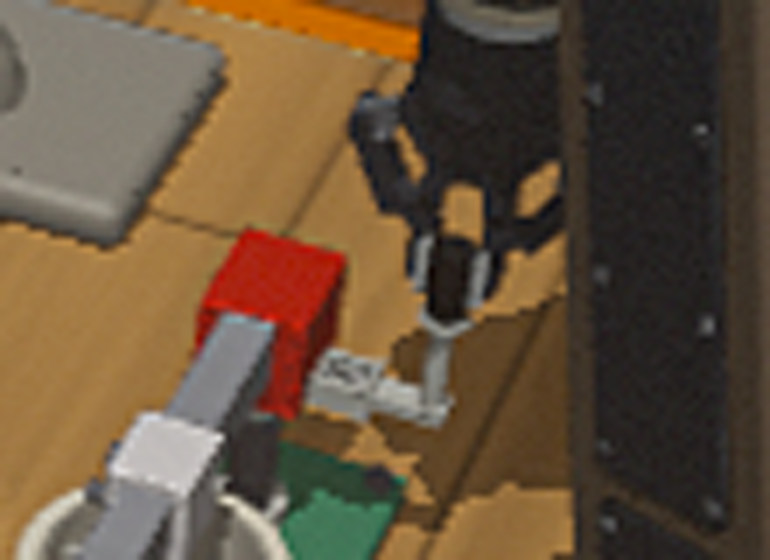

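The bolt is out: 9.4 N corresponds to about 14 mm, and the bolt shows extended at (440,410) in the crop. I lift along the arc.

apply_moves(
  motion=[
    {"x": 0, "y": -1, "z": -6, "roll": 0, "hand": 0},
    {"x": 0, "y": -2, "z": -12, "roll": 0, "hand": 0},
    {"x": 0, "y": -3, "z": -18, "roll": 0, "hand": 0},
    {"x": 0, "y": -5, "z": -25, "roll": 0, "hand": 0},
    {"x": 0, "y": -6, "z": -33, "roll": 0, "hand": 0},
    {"x": 0, "y": -8, "z": -41, "roll": 0, "hand": 0},
    {"x": 0, "y": -10, "z": -49, "roll": 0, "hand": 0},
    {"x": 0, "y": -13, "z": -57, "roll": 0, "hand": 0},
    {"x": 0, "y": -15, "z": -65, "roll": 0, "hand": 0},
    {"x": 0, "y": -15, "z": -65, "roll": 0, "hand": 0},
  ],
)

```text
clock: 20.7
tool_pos: [428.2, -296.8, 241.8]
tcp_rot: [-179.8, -0.7, 0.2]
wrist_force: [10.6, 9.3, -10.5]
gripper_width: 0.261
```

Run:
```python
from h import *
import cv2
im=cams(); plan([])
c=cv2.resize(im["side"][70:250,251:451],None,fx=3.3,fy=3.3,interpolation=cv2.INTER_CUBIC)
cv2.imwrite("pics/side16.png",c)
```

```text
clk 20.8 [ 428.2 -297.   241.2] [-1.7984e+02 -7.1000e-01  1.6000e-01] F [ 10.4   9.6 -11. ] g 0.26
```

View pics/side16.png

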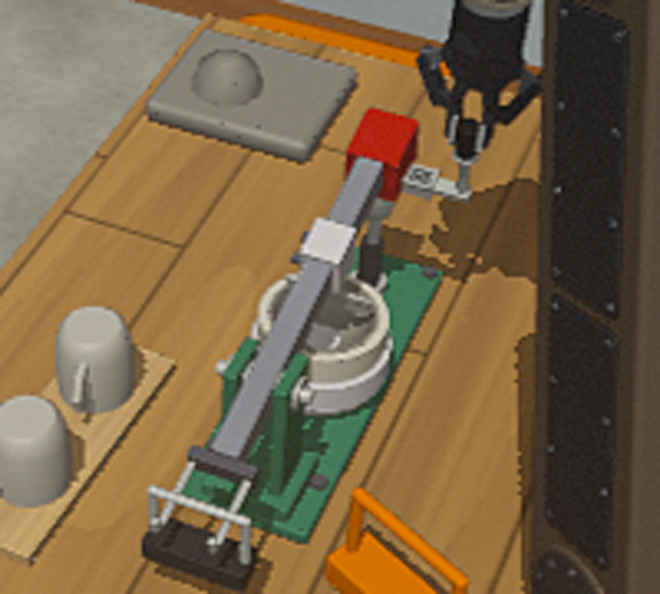

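Arm is at about 0.2 rad, off the ball and with the weight still on. The gripper is being drawn towards +y, so I follow the arc slightly more inward up to about 0.35 rad and ease the latch.

apply_moves(
  motion=[
    {"x": 1, "y": -3, "z": -4, "roll": 0, "hand": 0},
    {"x": 2, "y": -6, "z": -10, "roll": 0, "hand": 0},
    {"x": 3, "y": -9, "z": -16, "roll": 0, "hand": 0},
    {"x": 4, "y": -11, "z": -22, "roll": 0, "hand": 0},
    {"x": 5, "y": -14, "z": -28, "roll": 0, "hand": 0},
    {"x": 6, "y": -17, "z": -34, "roll": 0, "hand": 0},
    {"x": 6, "y": -19, "z": -40, "roll": 0, "hand": 0},
    {"x": 6, "y": -21, "z": -44, "roll": 0, "hand": 0},
    {"x": 6, "y": -21, "z": -44, "roll": 0, "hand": 0},
    {"x": 6, "y": -21, "z": -44, "roll": 0, "hand": 0},
    {"x": 6, "y": -21, "z": -44, "roll": 0, "hand": 0},
    {"x": 6, "y": -21, "z": -44, "roll": 0, "hand": 0},
  ],
)

```text
clock: 22.0
tool_pos: [433.8, -274.3, 283.7]
tcp_rot: [-179.6, -0.6, 0.2]
wrist_force: [8.1, 8.5, -13.0]
gripper_width: 0.262
```

Run:
```python
from h import *
import cv2
im=cams(); plan([])
mp=np.load("mach.npy")
c=cv2.resize(im["side"][70:250,251:451],None,fx=3.3,fy=3.3,interpolation=cv2.INTER_CUBIC)
def rot(p,t):
    x,y,z=p; z-=170; return place(mp,(x,y*np.cos(t)+z*np.sin(t),170-y*np.sin(t)+z*np.cos(t)))[0]
for t,col in((.26,(0,255,255)),(.35,(255,0,255)),(.44,(255,255,0))):
    for p in ((0,-365,190),(29,192,192),(-29,192,192)):
        cv2.circle(c,tuple(int(v) for v in ((proj("side",rot(p,t))[0]-[251,70])*3.3)),2,col,-1)
cv2.imwrite("pics/side17.png",c)
```

```text
clk 22.1 [ 433.8 -274.3  283.7] [-179.58   -0.64    0.18] F [  7.8   9.4 -13.9] g 0.262
```

View pics/side17.png

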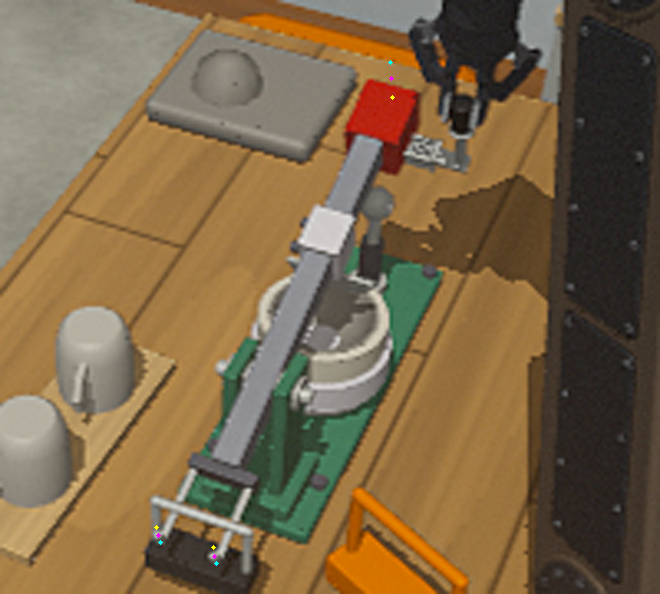

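Run:
```python
from h import *
import cv2
im=cams()
mp=np.load("mach.npy")
def rot(p,t):
    x,y,z=p; z-=170; return place(mp,(x,y*np.cos(t)+z*np.sin(t),170-y*np.sin(t)+z*np.cos(t)))[0]
for n,(x0,y0,w,h,f) in dict(side=(340,75,60,60,9),top=(380,180,90,60,8)).items():
    tiles=[]
    for t in (.28,.32,.36):
        c=cv2.resize(im[n][y0:y0+h,x0:x0+w],None,fx=f,fy=f,interpolation=cv2.INTER_CUBIC)
        P=[(-30,-295,190),(30,-295,190),(30,-365,190),(-30,-365,190)]
        cv2.polylines(c,[np.array([(proj(n,rot(p,t))[0]+.5-[x0,y0])*f for p in P]).astype(int)],True,(255,255,0),1)
        tiles.append(cv2.resize(c,None,fx=.5,fy=.5,interpolation=cv2.INTER_AREA) if n=="top" else cv2.resize(c,None,fx=.49,fy=.49,interpolation=cv2.INTER_AREA))
    cv2.imwrite(f"pics/{n}18.png",np.hstack(tiles) if n=="side" else np.vstack(tiles)[:600])
plan([])
```

```text
clk 22.2 [ 433.8 -274.3  283.7] [-179.58   -0.64    0.18] F [  7.8   9.  -12.9] g 0.26
```

View pics/side18.png

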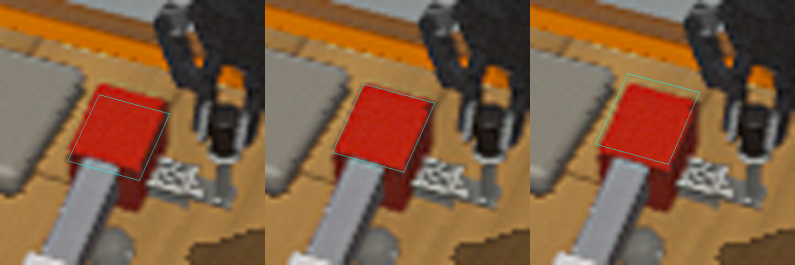

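View pics/top18.png

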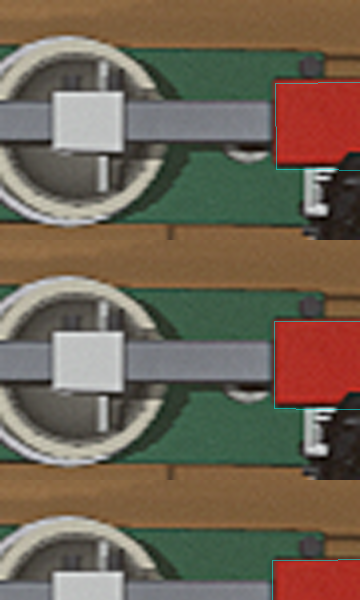

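The overlaid housing outline fits at about 0.32 rad in both views. I hold for half a second, then check stillness and where the bar sits on the hook.

apply_moves(
  motion=[
    {"x": 0, "y": 0, "z": -2, "roll": 0, "hand": 0},
    {"x": 0, "y": 0, "z": -2, "roll": 0, "hand": 0},
    {"x": 0, "y": 0, "z": -2, "roll": 0, "hand": 0},
    {"x": 0, "y": 0, "z": -2, "roll": 0, "hand": 0},
    {"x": 0, "y": 0, "z": -2, "roll": 0, "hand": 0},
    {"x": 0, "y": 0, "z": -2, "roll": 0, "hand": 0},
    {"x": 0, "y": 0, "z": -2, "roll": 0, "hand": 0},
    {"x": 0, "y": 0, "z": -2, "roll": 0, "hand": 0},
  ],
)

```text
clock: 23.0
tool_pos: [434.2, -273.5, 284.6]
tcp_rot: [-179.5, -0.6, 0.2]
wrist_force: [8.2, 3.6, -10.7]
gripper_width: 0.266
```

Run:
```python
from h import *
import cv2
mp=np.load("mach.npy")
def rot(p,t):
    x,y,z=p; z-=170; return place(mp,(x,y*np.cos(t)+z*np.sin(t),170-y*np.sin(t)+z*np.cos(t)))[0]
im=cams(); plan([])
for n,(x0,y0,w,h,f) in dict(side=(285,200,60,60,9),top=(260,180,70,50,9)).items():
    c=cv2.resize(im[n][y0:y0+h,x0:x0+w],None,fx=f,fy=f,interpolation=cv2.INTER_CUBIC)
    for fy,col in((-30,(0,255,0)),(-8,(255,0,255)),(14,(0,255,255))):
        for x in(-48,48): cv2.circle(c,tuple(int(v) for v in (proj(n,rot((x,165+fy,179),.33))[0]+.5-[x0,y0])*f),3,col,-1)
    cv2.imwrite(f"pics/{n}19.png",c)
cv2.imwrite("pics/full19.png",im["side"])
```

```text
clk 23.1 [ 434.2 -273.5  284.6] [-179.47   -0.64    0.2 ] F [ 7.9  3.8 -9.6] g 0.262
```

View pics/side19.png

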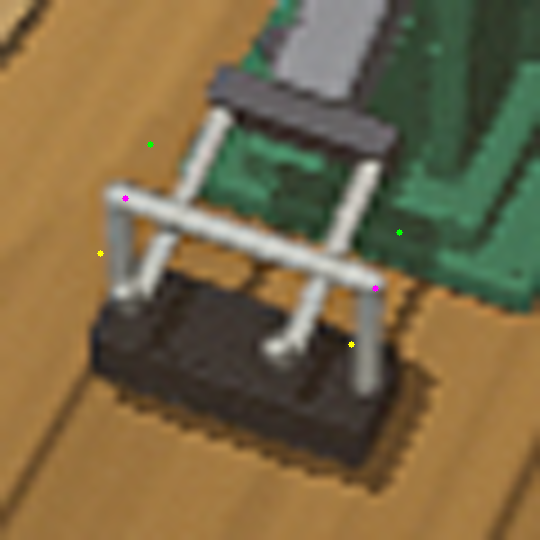

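View pics/top19.png

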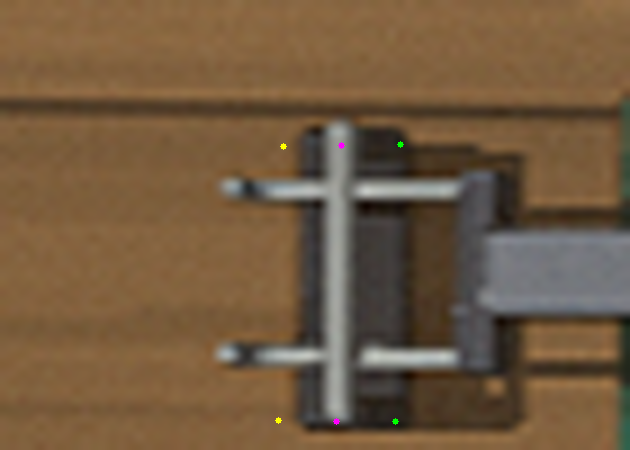

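View pics/full19.png

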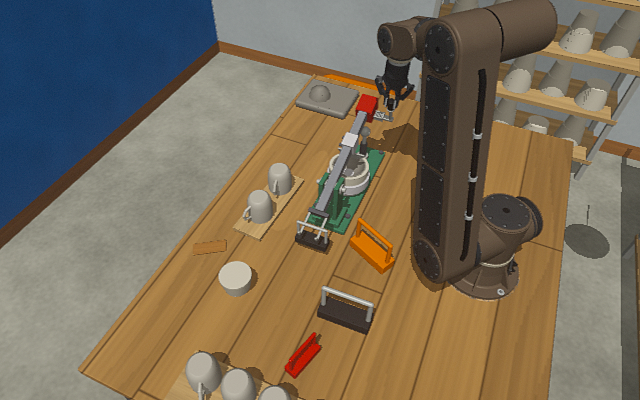

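The bar sits about 8 mm inward of the fork's middle and within 5 mm of centre across it. The pose is still and the mugs and spare mould have not moved, so I hand the job in.

Run:
```python
from h import *
print(observe()["qvel"].round(3)); print(robot.close_job()); plan([])
```

```text
[-0.069  0.15   0.047 -0.016  0.069  0.098]
the job is handed in; nothing more can be done
None
the job is handed in; nothing more can be done
```

The job is handed in at about 23 s of the 67 s allowed. My last checks showed every condition met as far as I could measure it, but handing in reports no verdict.

**Counterweight:** I hung the small dark counterweight on both prongs of the hook and let go with the arm level. The force at the wrist was about 0 afterwards.

**Latch and arm:** I gripped the latch knob and pulled the bolt out about 14 mm, reading 9.4 N. I then lifted the arm along its arc and finished holding it by the knob.

**Last checks**
- **Arm angle:** the outline of the red housing fits at about 0.32 rad in both views, before a last 1 mm of rise. The required range is 0.26–0.44.
- **Stillness:** joint speeds were 0.15 deg/s or less. The wrist carried about 10 N downward, against the expected 5.5 N. I took the extra to be friction from the knob tilting in the pads.
- **Counterweight:** the handle bar lies across both prongs, about 8 mm inward of the hook's middle and within 5 mm of centre. The weight is clear of the bench.
- **Mugs and spare mould:** they look unmoved.

**What went wrong or disagreed**
- **Missed first grip:** the fingers closed just above the handle. In the pictures the fingertips sat about 24 mm higher than the reported tool position, and I could not explain why. I corrected for this by measurement; the bar was 40 mm above the reported tool point, and the pictures agreed with that from then on.
- **Machine pose fit:** the mould's rim was about 2 px (roughly 7 mm) off in the fit, while the fork tips and the knob fitted to about 1 px.

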